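# Put the sharpening kit away in its dovetailed box

## Task

Put the sharpening kit away in its open box: first lay the water stone flat on the bottom, then lower the till level onto its ledges above it. With the till in place, put the honing guide on the green felt and the small grey dressing stone in the bare compartment (either of these two first), and last set the lid on so that it is fully down and square with the box. Set things down rather than dropping them, let go of everything, keep the box where it stands and do not disturb the plane, the mallet or the marking gauge.

Things in the scene. Friction and masses are not known exactly. Their poses are not given: they have to be found in the camera images.
- box: Open brown dovetailed box, loose on the bench, 1.2 kg. Outer 216 (x) x 156 (y) x 88 (z) mm, walls and floor 8 thick (inside 200 x 140). At each x end a pale ledge strip, 14 wide along x, over the whole inner width, its top 42 above the origin; the well between them is 172 long. Its two ends are alike. Origin: centre of the underside, z up.
- till: Pale tray 190 (x) x 130 (y) mm, 0.26 kg, walls 5 thick, 30 high, floor 5. Dark divider 12 thick along y at x = 0; its middle 64 mm, the grip, rises to 40. Compartments 84 x 120 inside, centres at x = +48 (green felt, firm, 1 thick) and x = -48 (bare). In the box it sits on the ledges, x along the box's x, either end first, 5 mm play all round. Origin: centre of the underside.
- stone: Water stone, a slab 150 (x) x 50 (y) x 20 (z) mm, reddish on top, cream below, 0.3 kg. It fits in the box's well with its x along the box's x. Origin: centre of the underside.
- guide: Honing guide lying on its back: two grey metal jaws, 12 mm apart, together 52 (x) x 40 (y) x 20 (z) mm; brass roller on top, to 29 high; brass screw head at one end, out to x = +37. 0.16 kg. Grip it across y, by the jaws' flat ends 40 mm apart. Origin: centre of the underside of the jaws.
- dresser: Small dressing stone, a plain grey block 60 (x) x 35 (y) x 25 (z) mm, 0.11 kg. Origin: centre of the underside.
- lid: Brown lid: panel 216 (x) x 156 (y) x 10 mm on two battens 8 high (panel top at z = 18), 0.33 kg. Dark bar handle 100 (x) x 22 (y) mm along x, from z = 18 to 46. On the box the battens (outer edges x = +-95, y = +-65) hang inside the walls with 5 mm play, the panel rests on the rim, x along the box's x, either way round. Origin: centre, level with the battens' undersides.
- plane: Bystander: a steel bench plane with dark wooden handles, 245 x 62 mm and about 105 mm high, along its x. Origin: centre of the underside.
- mallet: Bystander: a joiner's mallet lying flat, head 75 (x) x 130 (y) x 60 mm centred 110 mm along +x from the origin, handle along x from -158 mm. Origin: on the bench, under the handle.
- gauge: Bystander: a dark wooden marking gauge, beam 210 mm long along y, block about 58 mm wide and 52 mm high, brass screw to 65 mm. Origin: centre of the underside.

How it is judged:
By the outcome, as a careful person would: the job done as asked, in the order asked, and still so for the second after the job is handed in, with the robot touching nothing.
It also fails if it takes over 134 s, if anything falls off the work surface, if the arm or the gripper's body presses on something with over 40 N, if the wrist force passes 120 N, or if a joint passes its speed limit or range.

## Robot

A 6-joint arm with a two-finger parallel gripper is mounted at the origin on the work surface. World frame = base frame: x ahead of the robot, y to its left, z up, the work surface at z = 0. Lengths are in mm, angles in rad, forces in N, time in s.
With the tool pointing down it reaches from about 350 to 975 mm from the base axis. Payload 17.4 kg.
Tool frame: the origin (TCP) lies midway between the tips of the shut fingers; the grasp point (between the pads) lies manip.tcp_to_grasp behind it (manip.tcp_to_grasp is the distance from the TCP to the grasp point, in mm); z points along the fingers, y is the line along which they close (so a half turn about z gives the same grasp; the last joint's range is limited). The gripper opens to 85 mm and grips with 20 to 120 N. Pads are 22 mm wide; open, the fingers measure 114 mm over their backs; the gripper's body (76 mm by 85 mm) begins 54 mm behind the grasp point. The pads swing forward as they close: fully open they stand 13 mm farther back than shut.
Start: joints at [1.208, 0.116, 1.442, -0, 1.584, -0.038], TCP at [215.414, 639.71, 231.303] pointing down, gripper open.
Joint ranges: [-2.83, 2.83], [-0.83, 2.19], [0.07, 2.5], [-1.14, 4.28], [0.01, 3], [-2.97, 2.97]. Speed limits (rad/s): [1.89, 1.89, 2.22, 3.14, 3.14, 3.14].

## Interface

Orientations are given as [roll, pitch, yaw] about the fixed x, y, z axes, in that order (R = Rz(yaw) Ry(pitch) Rx(roll)).
In Python, from cell import manip gives the robot as it stands.
- The arm moves only by the tool servo_tool, never from a script. Its argument "plan" is a list of rows, each an object with "translation": the shift along the world's x, y, z in cm, a list of three; "twist": the turn, a rotation vector about the world's x, y, z in degrees, a list of three. In form: [{"translation": [x, y, z], "twist": [ax, ay, az]}, ...]. A call has 1 to 20 rows; each row shifts and turns the commanded pose from where the row before left it; what a row does not reach is not made up. A row lasts 1/10 s, in which the tool goes at most 50 mm and 8.59 degrees, less where a joint would pass 70% of its speed; a pose out of reach is approached as far as the arm can. A call with a gripper value outside its range is refused whole. "hand" is the closure, from -1 (fully open) to 1 (shut), set as the call begins (left out, the last holds). The fingers move at their own pace and stop on an object; the grip force is fixed at half the most. Time passes only in rows, so rows that do not move let the fingers close. It gives the time, the measured TCP pose, the force, the opening and the grip force at its end, in the units of the state.
- manip.get_obs(): the state, without advancing time (a new reading comes with each control period).
- manip.snapshot(name): name is "scene" or "top" or "wrist"; returns a dict with "pixels" (400x640x3 uint8, red, green, blue), "range_z" (400x640 float32, mm along the optical axis (not along the pixel's ray), 0 where there is no reading), "intrinsics" (3x3 intrinsics, pixels), "R" (3x3) and "t" (3): a world point X has camera coordinates R X + t. Camera axes: x right, y down, z forward; pixel columns grow to the right and rows downward; lengths in mm; the calibration is good to about 2 mm. The wrist camera is an equidistant fisheye: a pixel r from the principal point sees the ray r / f radians off the axis. A picture is of the moment at which its call begins.
- manip.finish_job(): hands the job in; it is judged then, once.
The state is a dict: "t": time; "q": joint angles; "dq": joint speeds; "effort": joint torques, N m; "position": TCP position; "ee_rot": TCP orientation; "force": force on the tool from outside, world axes, zero at the start; "ft_torque": the same for the moment, N m; "finger_gap": opening from 0.0 (shut) to 1.0 (fully open); "grip_force": force on a finger pad.
Only numpy, scipy, OpenCV 4.12 (cv2) and the standard library are available. Lean on these libraries where they do the work, as an engineer would, in place of code of your own. Each camera call takes 0.05 s, during which the arm holds its last target. There are 200 camera calls.

## Working session

There is one attempt and no reset: what is moved stays moved. The work goes in short steps, Python scripts to look and compute and a tool call to move; the robot and the scene stay as the last step left them, time stands still between calls to the robot, and variables do not carry over. Pictures are saved under pics/ and viewed, at most 14 in all, crops included, and the job is handed in when it is done.

Besides the shell and the picture viewer there is one more tool, called after "Emit:" as name(argument=value, ...) on one line, values as JSON. servo_tool: Moves the arm, as the interface text tells. Its arguments: {"type":"object","properties":{"plan":{"type":"array"},"hand":{"type":"number"}},"required":["plan"]}

```bash
ls; mkdir -p pics
cat > h.py <<'E'
import numpy as np, cv2
from cell import manip
def snap(n):
    s=manip.snapshot(n); np.savez('last_%s.npz'%n,**{k:np.array(v) for k,v in s.items()}); return s
def load(n): return dict(np.load('last_%s.npz'%n))
def cloud(s):
    K=s['intrinsics'];z=s['range_z'];v,u=np.mgrid[0:z.shape[0],0:z.shape[1]]
    P=np.stack([(u-K[0,2])/K[0,0]*z,(v-K[1,2])/K[1,1]*z,z],-1)
    W=(P-s['t'])@s['R']; W[z<=0]=np.nan; return W
E
python3 - <<'E'
from h import *
for n in['top','scene']:
    s=snap(n);cv2.imwrite('pics/%s0.png'%n,s['pixels'][:,:,::-1])
    print(n,s['intrinsics'].tolist(),s['R'].round(3).tolist(),s['t'].round(1))
o=manip.get_obs();print(o,manip.tcp_to_grasp)
E
```

```text
pics
top [[447.17136907502174, 0.0, 316.7829756219423], [0.0, 447.17136907502174, 198.42153576316605], [0.0, 0.0, 1.0]] [[0.015, -1.0, 0.005], [-0.996, -0.016, -0.091], [0.091, -0.004, -0.996]] [-8.0000e-01  6.0470e+02  1.2821e+03]
scene [[385.93107187617846, 0.0, 315.1146498024872], [0.0, 385.93107187617846, 195.6874482178195], [0.0, 0.0, 1.0]] [[-0.298, 0.955, 0.002], [0.671, 0.21, -0.711], [-0.679, -0.21, -0.703]] [ 158.6 -393.6 1607.7]
{'t': 0.1, 'q': array([ 1.20822173e+00,  1.16424437e-01,  1.44216836e+00, -3.53522900e-05,
        1.58398415e+00, -3.78287181e-02]), 'dq': array([ 4.29150860e-04, -2.29717453e-04, -3.08860805e-03, -2.48949269e-05,
       -8.48174850e-04, -7.28817388e-04]), 'effort': array([ 2.77923871e-03, -7.33666635e+01, -6.33790112e+01, -8.51327491e-05,
        5.35151121e-03, -8.10033657e-05]), 'position': array([215.35171279, 639.55983896, 230.66384438]), 'ee_rot': array([-3.14060773e+00, -1.90138531e-06,  2.81684633e+00]), 'force': array([ 0.29044966, -0.11498553, -0.56800995]), 'ft_torque': array([-0.06524204,  0.00741331,  0.06454111]), 'grip_force': 0.0, 'finger_gap': 1.0001093333008964} 18.700000000000003
```

View pics/top0.png

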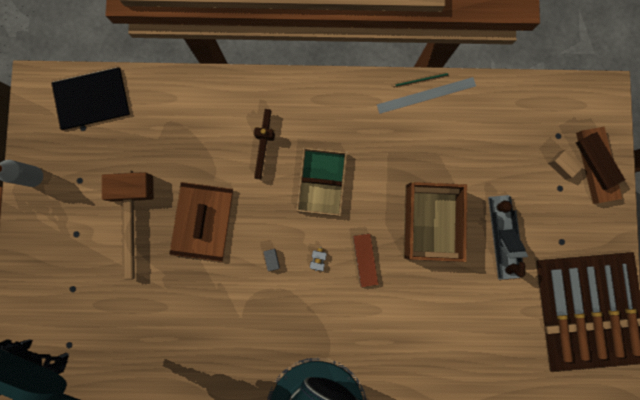

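View pics/scene0.png

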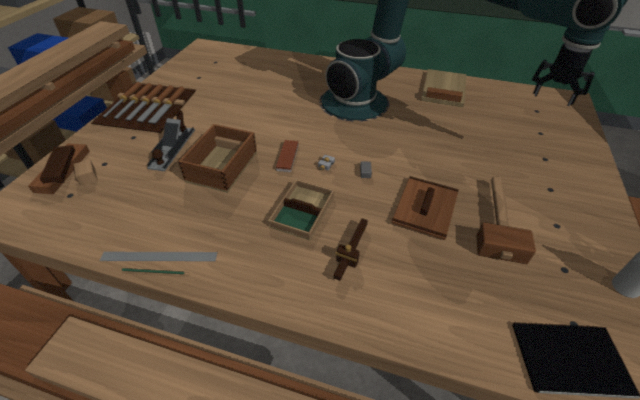

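Top view: stone at (367,260), guide (318,261), dresser (273,260), lid (203,222), till (323,182) with its felt away from the robot, box (436,223), plane (506,237) close beside the box, gauge (263,145), mallet (127,220). The scene view shows the same layout.

```bash
cat >> h.py <<'E'
def rect(W,win,zlo,zhi):
    """min-area rect of world points in pixel window (u0,v0,u1,v1), z band"""
    P=W[win[1]:win[3],win[0]:win[2]].reshape(-1,3); P=P[(P[:,2]>zlo)&(P[:,2]<zhi)]
    (c,wh,a)=cv2.minAreaRect(P[:,:2].astype(np.float32))
    if wh[0]<wh[1]: wh=wh[::-1]; a+=90
    return np.round(c,1),np.round(wh,1),round((a+90)%180-90,1),len(P),np.percentile(P[:,2],[5,50,95]).round(1)
E
python3 - <<'E'
from h import *
T={'stone':(348,225,388,295,8,35),'guide':(303,242,335,278,8,40),'dresser':(258,242,290,276,8,40),'lid':(165,175,240,268,12,30),'lidbar':(165,175,240,268,36,60),'till':(290,142,358,222,22,34),'tillgrip':(290,142,358,222,36,60),'box':(398,175,474,270,80,100),'boxledge':(415,195,458,255,30,60),'boxfloor':(415,190,458,255,-5,20),'plane':(480,185,530,285,15,140)}
S={'stone':(265,130,305,180,8,35),'guide':(310,148,342,175,8,40),'dresser':(352,155,380,185,8,40),'lid':(388,172,465,242,12,30),'lidbar':(388,172,465,242,36,60),'till':(262,175,340,242,22,34),'tillgrip':(262,175,340,242,36,60),'box':(174,118,262,192,80,100)}
for n,d in(('top',T),('scene',S)):
    s=load(n);W=cloud(s);print(n,'bench z',np.nanmedian(W[300:330,330:345,2] if n=='top' else W[215:230,230:260,2]))
    for k,v in d.items(): 
        try: print(k,*rect(W,v[:4],v[4],v[5]))
        except Exception as e: print(k,'ERR',e)
s=load('top')['pixels'];r=cv2.resize(s[140:290,165:535],None,fx=2.15,fy=2.15,interpolation=cv2.INTER_CUBIC)
cv2.imwrite('pics/c1.png',r[:,:,::-1])
E
```

```text
top bench z -0.05433056092617108
stone [ 415.8 -146.6] [176.6  83. ] 4.4 907 [15.5 20.2 24.7]
guide [429.7   3.7] [68.1 39.8] -9.5 258 [13.8 20.  27.8]
dresser [422.7 147.1] [59.8 50.6] 13.9 262 [18.2 25.  29.5]
lid [533.3 348.3] [216.  157.7] -6.6 3586 [14.2 18.5 23. ]
lidbar [532.7 347.5] [99.4 22.6] -6.9 283 [40.  45.7 50.5]
till [656.   -3.4] [190.4 129.8] -5.3 448 [24.3 29.9 33.5]
tillgrip [650.5  -3.9] [212.6  77.6] 27.9 95 [36.1 40.6 44.8]
box [ 540.8 -329.2] [215.9 157.1] -1.6 864 [82.1 88.  92.2]
boxledge [ 504.3 -375.1] [211.6  98.9] -38.1 167 [31.6 41.  46.1]
boxfloor [ 541.1 -341.1] [173. 120.] -1.6 2402 [ 4.   8.4 13.6]
plane [ 504.6 -544.1] [229.6  65.9] 6.0 1363 [17.8 47.3 96.6]
scene bench z 0.44114191047013757
stone [ 461.2 -122.5] [222.   69.6] 17.5 453 [12.1 19.8 22.6]
guide [430.2   5.7] [68.8 39.6] -10.3 165 [10.3 19.1 26.9]
dresser [426.4 142.6] [63.1 33.8] 13.0 170 [11.9 24.5 27.9]
lid [534.  350.2] [220.8 155.9] -6.7 2568 [15.6 18.7 21.3]
lidbar [535.3 350.2] [101.2  21.5] -6.2 189 [41.3 46.1 48.6]
till [656.6  -2. ] [194.6 132.1] -5.4 614 [22.8 29.1 32.6]
tillgrip [6.581e+02 2.000e-01] [77.6 15.1] 85.1 86 [36.3 39.8 42.2]
box [ 540.4 -396.6] [299.6 222.8] 89.4 653 [80.8 86.5 89.9]
```

View pics/c1.png

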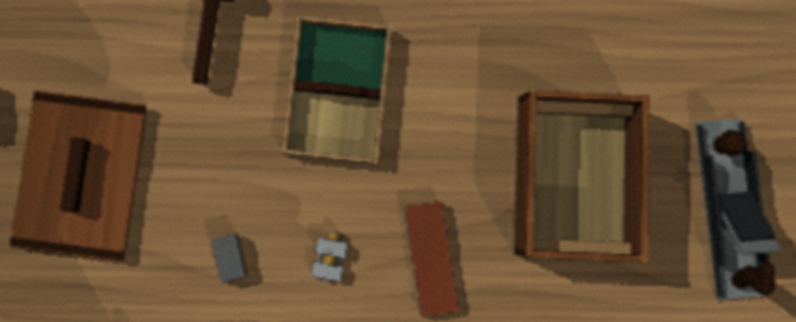

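The crop matches the depth fits: heights of 20, 25, 18/46, 30/40 and 88 agree with the text. The felt end of the till and the guide's screw both point to +x. I still need cleaner fits for the stone, dresser and box.

```bash
cat >> h.py <<'E'
def wfit(W,c,rad,zlo,zhi,trim=0.0,col=None):
    """rect fit of world points near c, after grid-based outlier removal"""
    P=W.reshape(-1,3); m=(np.hypot(P[:,0]-c[0],P[:,1]-c[1])<rad)&(P[:,2]>zlo)&(P[:,2]<zhi)
    if col is not None: m&=col.reshape(-1)
    P=P[m]; from scipy.spatial import cKDTree
    d=cKDTree(P[:,:2]).query_ball_point(P[:,:2],8,return_length=True); P=P[d>=0.4*np.median(d)]
    (c,wh,a)=cv2.minAreaRect(P[:,:2].astype(np.float32))
    if wh[0]<wh[1]: wh=wh[::-1]; a+=90
    return np.round(c,1),np.round(wh,1),round((a+90)%180-90,1),len(P),round(float(np.median(P[:,2])),1)
def plane_pts(s,mask,z):
    """world xy of masked pixels on plane z"""
    v,u=np.nonzero(mask);K=s['intrinsics'];d=np.stack([(u-K[0,2])/K[0,0],(v-K[1,2])/K[1,1],np.ones(len(u))],1)@s['R']
    C=-s['R'].T@s['t'];l=(z-C[2])/d[:,2];return (C+d*l[:,None])[:,:2]
E
python3 - <<'E'
from h import *
for n in('top','scene'):
    s=load(n);W=cloud(s)
    for k,c,r,a,b in(('stone',(432,-140),95,13,27),('dresser',(424,145),45,17,32),('guide',(430,4),48,12,26),('till',(656,-3),130,24,34),('lid',(533,348),150,13,24),('box',(541,-329),142,82,94),('plane',(504,-544),150,30,120)):
        print(n,k,*wfit(W,c,r,a,b))
    p=s['pixels'].astype(int);R,G,B=p[...,0],p[...,1],p[...,2]
    D=np.hypot(W[...,0]-425,W[...,1]+135)<110
    m=cv2.morphologyEx((D&(R>1.9*G)).astype(np.uint8),cv2.MORPH_OPEN,np.ones((3,3)))
    (c,wh,a)=cv2.minAreaRect(plane_pts(s,m,20).astype(np.float32));print('stone col',c,wh,a)
    D=np.hypot(W[...,0]-424,W[...,1]-145)<55
    m=(D&(B>R*.95)&(R>50)).astype(np.uint8)
    (c,wh,a)=cv2.minAreaRect(plane_pts(s,m,25).astype(np.float32));print('dresser col',c,wh,a)
E
```

```text
top stone [ 427.9 -134.7] [150.4  50.8] 9.1 886 20.2
top dresser [424.5 139.6] [59.6 35. ] 14.7 253 25.2
top guide [428.2   3.6] [65.3 39.3] -9.5 226 19.8
top till [656.   -3.4] [190.4 129.8] -5.3 419 30.0
top lid [533.3 348.3] [216.  157.7] -6.6 3435 18.5
top box [ 540.8 -329.2] [215.9 157.1] -1.6 815 88.1
top plane [ 493.2 -486.4] [212.5 182.5] 5.8 1319 58.8
stone col (428.3331298828125, -135.72052001953125) (145.7099609375, 45.35710525512695) 9.242290496826172
dresser col (424.5516357421875, 137.82940673828125) (54.36811828613281, 30.44055938720703) 13.520448684692383
scene stone [ 429.3 -131.5] [153.   50.4] 8.9 421 20.0
scene dresser [426.2 142.4] [62.7 33.3] 12.7 147 24.8
scene guide [431.6   5.6] [66.  39.6] -9.8 140 19.2
scene till [656.6  -2. ] [194.6 132.1] -5.4 544 29.4
scene lid [534.8 350.1] [219.2 155.8] -6.6 2521 18.7
scene box [ 541.8 -327.5] [221.3 159.5] -1.4 541 87.1
scene plane [ 522.7 -499.7] [198.  184.7] 63.8 821 56.5
stone col (0.0, 0.0) (0.0, 0.0) 0.0
dresser col (440.1610107421875, 143.4329833984375) (66.84263610839844, 29.257272720336914) 12.474590301513672
```

Emit:
servo_tool(plan=[{"translation": [4.2, -3, 0], "twist": [0, 0, 1.4]}, {"translation": [4.2, -3, 0], "twist": [0, 0, 1.4]}, {"translation": [4.2, -3, 0], "twist": [0, 0, 1.4]}, {"translation": [4.2, -3, 0], "twist": [0, 0, 1.4]}, {"translation": [4.2, -3, 0], "twist": [0, 0, 1.4]}, {"translation": [0, -4.2, 0], "twist": [0, 0, 1.4]}, {"translation": [0, -4.2, 0], "twist": [0, 0, 1.4]}, {"translation": [0, -4.2, 0], "twist": [0, 0, 1.4]}, {"translation": [0, -4.2, 0], "twist": [0, 0, 1.4]}, {"translation": [0, -4.2, 0], "twist": [0, 0, 1.4]}, {"translation": [0, -4.2, 0], "twist": [0, 0, 1.4]}, {"translation": [0, -4.2, 0], "twist": [0, 0, 1.4]}, {"translation": [0, -4.2, 0], "twist": [0, 0, 1.4]}, {"translation": [0, -4.2, 0], "twist": [0, 0, 1.4]}, {"translation": [0, -4.2, 0], "twist": [0, 0, 1.4]}, {"translation": [0, -4.2, 0], "twist": [0, 0, 1.4]}, {"translation": [0, -4.2, 0], "twist": [0, 0, 1.4]}, {"translation": [0, -4.2, 0], "twist": [0, 0, 1.4]}, {"translation": [0, -4.0, 0], "twist": [0, 0, 1.4]}, {"translation": [0, 0, 0], "twist": [0, 0, 1.1]}], hand=-1)

```text
t: 2.1
position: [418.3, -95.2, 230.9]
ee_rot: [-3.141, -0.001, -2.987]
force: [0.9, -0.1, -0.1]
finger_gap: 1.003
grip_force: 0.0
```

```bash
cat >> h.py <<'E'
def wcloud(s):
    K=s['intrinsics'];z=s['range_z'];v,u=np.mgrid[0:z.shape[0],0:z.shape[1]]
    x,y=u-K[0,2],v-K[1,2];r=np.hypot(x,y)+1e-9;th=r/K[0,0];t=np.tan(th)/r*z
    P=np.stack([x*t,y*t,z],-1);W=(P-s['t'])@s['R'];W[(z<=0)|(th>1.2)]=np.nan;return W
E
python3 - <<'E'
from h import *
s=snap('wrist');cv2.imwrite('pics/w1.png',s['pixels'][:,:,::-1]);W=wcloud(s)
print(s['intrinsics'],s['R'].round(3),-s['R'].T@s['t'],manip.get_obs()['position'])
print(wfit(W,(428,-134),95,13,27),wfit(W,(541,-329),142,82,94),wfit(W,(430,4),48,12,26))
E
```

```text
[[309.70691629   0.         324.27538525]
 [  0.         309.70691629 204.56775133]
 [  0.           0.           1.        ]] [[-0.154  0.988 -0.001]
 [ 0.951  0.149  0.27 ]
 [ 0.267  0.041 -0.963]] [ 350.71207925 -104.92134835  373.19377288] [418.4871249  -93.38380109 230.94126309]
(array([ 427.9, -135. ]), array([149.9,  50.1]), 9.3, 5171, 19.6) (array([ 540.2, -329. ]), array([216.6, 158.2]), -1.3, 2589, 87.4) (array([429. ,   2.7]), array([69.2, 41.1]), -10.9, 1289, 19.2)
```

View pics/w1.png

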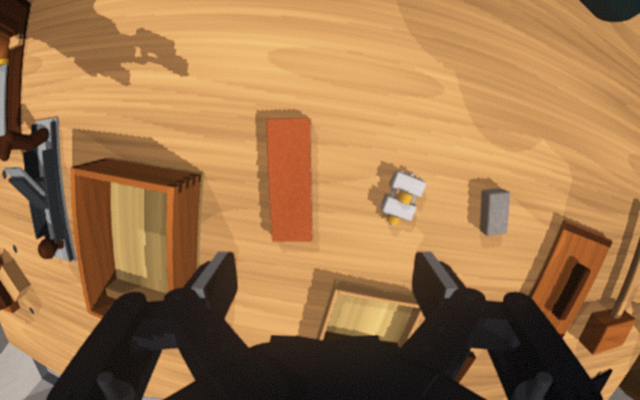

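Wrist picture: stone at (290,180) between the open fingers, guide (405,195), box (140,240), all free to approach. The wrist fits agree with the other cameras within 1–2 mm.

Emit:
servo_tool(plan=[{"translation": [0.5, -2, 0], "twist": [0, 0, 0.3]}, {"translation": [0.45, -2.2, -1], "twist": [0, 0, 0]}, {"translation": [0, 0, -2], "twist": [0, 0, 0]}, {"translation": [0, 0, -2], "twist": [0, 0, 0]}, {"translation": [0, 0, -2], "twist": [0, 0, 0]}, {"translation": [0, 0, -2], "twist": [0, 0, 0]}, {"translation": [0, 0, -2], "twist": [0, 0, 0]}, {"translation": [0, 0, -2], "twist": [0, 0, 0]}, {"translation": [0, 0, -2], "twist": [0, 0, 0]}, {"translation": [0, 0, -2], "twist": [0, 0, 0]}, {"translation": [0, 0, -2], "twist": [0, 0, 0]}, {"translation": [0, 0, -1.5], "twist": [0, 0, 0]}, {"translation": [0, 0, -1], "twist": [0, 0, 0]}, {"translation": [0, 0, -0.5], "twist": [0, 0, 0]}, {"translation": [0, 0, 0], "twist": [0, 0, 0]}, {"translation": [0, 0, 0], "twist": [0, 0, 0]}])

```text
t: 3.75
position: [428.7, -133.5, 11.9]
ee_rot: [-3.141, 0.001, -2.978]
force: [-0.7, -0.5, 0.4]
finger_gap: 1.002
grip_force: 0.0
```

Emit:
servo_tool(plan=[{"translation": [0, -0.1, -0.5], "twist": [0, 0, 0]}, {"translation": [0, 0, -0.5], "twist": [0, 0, 0]}, {"translation": [0, 0, 0], "twist": [0, 0, 0]}, {"translation": [0, 0, 0], "twist": [0, 0, 0]}])

```text
t: 4.15
position: [428.3, -134.6, 1.2]
ee_rot: [3.141, -0.0, -2.978]
force: [-0.0, 0.1, 0.5]
finger_gap: 0.998
grip_force: 0.0
```

Emit:
servo_tool(plan=[{"translation": [0, 0, 0], "twist": [0, 0, 0]}, {"translation": [0, 0, 0], "twist": [0, 0, 0]}, {"translation": [0, 0, 0], "twist": [0, 0, 0]}, {"translation": [0, 0, 0], "twist": [0, 0, 0]}, {"translation": [0, 0, 0], "twist": [0, 0, 0]}, {"translation": [0, 0, 0], "twist": [0, 0, 0]}, {"translation": [0, 0, 0], "twist": [0, 0, 0]}, {"translation": [0, 0, 0], "twist": [0, 0, 0]}], hand=1)

```text
t: 4.95
position: [428.6, -134.7, 1.8]
ee_rot: [-3.141, 0.001, -2.978]
force: [-1.7, 0.0, 6.7]
finger_gap: 0.567
grip_force: 63.4
```

Emit:
servo_tool(plan=[{"translation": [0, 0, 0.5], "twist": [0, 0, 0]}, {"translation": [0, 0, 1.5], "twist": [0, 0, 0]}, {"translation": [0, 0, 2], "twist": [0, 0, 0]}, {"translation": [0, 0, 2.5], "twist": [0, 0, 0]}, {"translation": [0, 0, 2.5], "twist": [0, 0, 0]}, {"translation": [0, 0, 2.5], "twist": [0, 0, 0]}, {"translation": [0, 0, 2], "twist": [0, 0, 0]}, {"translation": [0.6, -1, 0.5], "twist": [0, 0, -0.6]}, {"translation": [1.4, -2.4, 0], "twist": [0, 0, -1.5]}, {"translation": [1.4, -2.4, 0], "twist": [0, 0, -1.5]}, {"translation": [1.4, -2.4, 0], "twist": [0, 0, -1.5]}, {"translation": [1.4, -2.4, 0], "twist": [0, 0, -1.5]}, {"translation": [1.4, -2.4, 0], "twist": [0, 0, -1.5]}, {"translation": [1.4, -2.4, 0], "twist": [0, 0, -1.5]}, {"translation": [1.4, -2.4, 0], "twist": [0, 0, -1]}, {"translation": [0.8, -1.65, 0], "twist": [0, 0, 0]}, {"translation": [0, 0, 0], "twist": [0, 0, 0]}, {"translation": [0, 0, 0], "twist": [0, 0, 0]}])

```text
t: 6.75
position: [540.0, -329.4, 139.8]
ee_rot: [3.14, -0.002, 3.12]
force: [0.2, -0.7, -3.2]
finger_gap: 0.57
grip_force: 62.9
```

Run:
```python
from h import *
s=snap('top');W=cloud(s)
z=manip.get_obs();print(z['position'],z['ee_rot'],z['grip_force'])
s=snap('wrist');cv2.imwrite('pics/w2.png',s['pixels'][:,:,::-1]);W=wcloud(s)
print(wfit(W,(541,-329),142,82,94))
p=s['pixels'].astype(int);col=p[...,0]>1.9*p[...,1]
Q=W.reshape(-1,3);m=(np.hypot(Q[:,0]-541,Q[:,1]+329)<110)&(Q[:,2]>125);print(m.sum(),np.percentile(Q[m],[2,50,98],0).round(0).tolist())
```

```text
[ 539.94409468 -329.02550676  140.1712838 ] [ 3.14067785e+00 -1.30560186e-03  3.12007204e+00] 62.89048254489899
(array([ 508.8, -328.7]), array([156.9, 152.3]), 88.3, 8327, 87.4)
69888 [[470.0, -387.0, 157.0], [529.0, -328.0, 200.0], [567.0, -269.0, 243.0]]
```

View pics/w2.png

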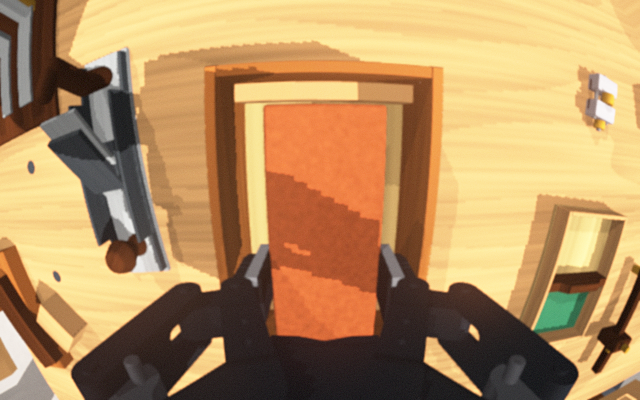

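The stone hangs square at (325,200), inside the box outline (205–440) and clear of the ledges.

Emit:
servo_tool(plan=[{"translation": [0.05, 0, -2], "twist": [0, 0, -0.2]}, {"translation": [0, 0, -2], "twist": [0, 0, 0]}, {"translation": [0, 0, -2], "twist": [0, 0, 0]}, {"translation": [0, 0, -2], "twist": [0, 0, 0]}, {"translation": [0, 0, -1.5], "twist": [0, 0, 0]}, {"translation": [0, 0, -1], "twist": [0, 0, 0]}, {"translation": [0, 0, -0.6], "twist": [0, 0, 0]}, {"translation": [0, 0, -0.5], "twist": [0, 0, 0]}, {"translation": [0, 0, -0.4], "twist": [0, 0, 0]}, {"translation": [0, 0, -0.3], "twist": [0, 0, 0]}, {"translation": [0, 0, -0.3], "twist": [0, 0, 0]}, {"translation": [0, 0, -0.2], "twist": [0, 0, 0]}, {"translation": [0, 0, 0], "twist": [0, 0, 0]}, {"translation": [0, 0, 0], "twist": [0, 0, 0]}])

```text
t: 8.25
position: [540.9, -329.1, 13.4]
ee_rot: [-3.142, 0.0, 3.117]
force: [-0.7, 0.4, -3.1]
finger_gap: 0.567
grip_force: 63.0
```

Emit:
servo_tool(plan=[{"translation": [0, 0, -0.15], "twist": [0, 0, 0]}, {"translation": [0, 0, -0.1], "twist": [0, 0, 0]}, {"translation": [0, 0, -0.1], "twist": [0, 0, 0]}, {"translation": [0, 0, 0], "twist": [0, 0, 0]}, {"translation": [0, 0, 0], "twist": [0, 0, 0]}])

```text
t: 8.75
position: [540.9, -329.1, 9.9]
ee_rot: [-3.142, 0.0, 3.117]
force: [-1.0, 0.6, -1.3]
finger_gap: 0.57
grip_force: 63.2
```

Emit:
servo_tool(plan=[{"translation": [0, 0, -0.05], "twist": [0, 0, 0]}, {"translation": [0, 0, 0], "twist": [0, 0, 0]}, {"translation": [0, 0, 0], "twist": [0, 0, 0]}])

```text
t: 9.05
position: [540.9, -329.2, 9.9]
ee_rot: [-3.141, 0.0, 3.117]
force: [-3.6, 2.0, 6.0]
finger_gap: 0.569
grip_force: 63.8
```

Emit:
servo_tool(plan=[{"translation": [0, 0, 0], "twist": [0, 0, 0]}, {"translation": [0, 0, 0], "twist": [0, 0, 0]}, {"translation": [0, 0, 0], "twist": [0, 0, 0]}, {"translation": [0, 0, 0], "twist": [0, 0, 0]}, {"translation": [0, 0, 0.5], "twist": [0, 0, 0]}, {"translation": [0, 0, 1], "twist": [0, 0, 0]}, {"translation": [0, 0, 2], "twist": [0, 0, 0]}, {"translation": [0, 0, 3], "twist": [0, 0, 0]}, {"translation": [0, 0, 3], "twist": [0, 0, 0]}, {"translation": [0, 0, 3], "twist": [0, 0, 0]}, {"translation": [0, 0, 3], "twist": [0, 0, 0]}, {"translation": [0, 0, 2.5], "twist": [0, 0, 0]}, {"translation": [0, 0, 2], "twist": [0, 0, 0]}, {"translation": [0, 0, 1], "twist": [0, 0, 0]}, {"translation": [0, 0, 0], "twist": [0, 0, 0]}], hand=-0.6)

```text
t: 10.55
position: [541.1, -329.3, 221.1]
ee_rot: [-3.14, 0.002, 3.117]
force: [-0.1, -0.4, -0.0]
finger_gap: 0.801
grip_force: 0.0
```

Run:
```python
from h import *
s=snap('wrist');cv2.imwrite('pics/w3.png',s['pixels'][:,:,::-1]);W=wcloud(s)
print(manip.get_obs()['position'],wfit(W,(541,-329),142,84,94))
p=s['pixels'].astype(int);print('stone',wfit(W,(541,-329),100,22,35,col=p[...,0]>1.6*p[...,1]))
s=snap('top');W=cloud(s);print('box top',wfit(W,(541,-329),142,82,94))
```

```text
[ 540.86230576 -329.09544748  219.49958999] (array([ 541.2, -329.6]), array([217. , 157.1]), -1.7, 5566, 87.5)
stone (array([ 540.5, -328.5]), array([149.5,  49.4]), -1.4, 5694, 27.6)
box top (array([ 541.6, -328.1]), array([216.1, 157.1]), -1.2, 526, 88.1)
```

View pics/w3.png

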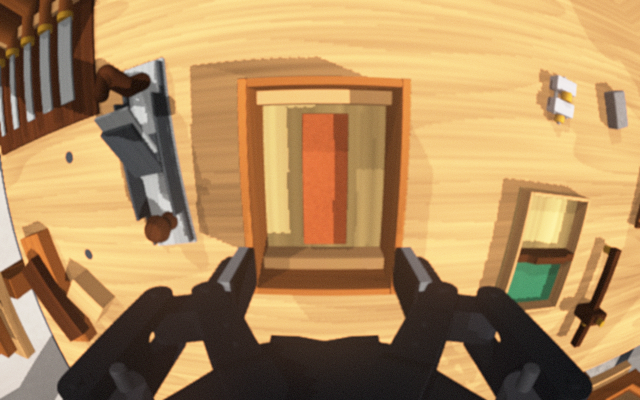

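The stone lies flat in the well at (325,180), square and between the ledges, and the box has not moved. Next is the till.

Emit:
servo_tool(plan=[{"translation": [0.3, 0.9, 0], "twist": [0, 0, -4]}, {"translation": [0.6, 1.7, 0], "twist": [0, 0, -5]}, {"translation": [0.6, 1.7, 0], "twist": [0, 0, -5]}, {"translation": [0.6, 1.7, 0], "twist": [0, 0, -5]}, {"translation": [0.6, 1.7, 0], "twist": [0, 0, -5]}, {"translation": [0.6, 1.7, 0], "twist": [0, 0, -5]}, {"translation": [0.6, 1.7, 0], "twist": [0, 0, -5]}, {"translation": [0.6, 1.7, 0], "twist": [0, 0, -5]}, {"translation": [0.6, 1.7, 0], "twist": [0, 0, -5]}, {"translation": [0.6, 1.7, 0], "twist": [0, 0, -5]}, {"translation": [0.6, 1.7, 0], "twist": [0, 0, -5]}, {"translation": [0.6, 1.7, 0], "twist": [0, 0, -5]}, {"translation": [0.6, 1.7, 0], "twist": [0, 0, -5]}, {"translation": [0.6, 1.7, 0], "twist": [0, 0, -5]}, {"translation": [0.6, 1.7, 0], "twist": [0, 0, -5]}, {"translation": [0.6, 1.7, 0], "twist": [0, 0, -5]}, {"translation": [0.6, 1.7, 0], "twist": [0, 0, -5]}, {"translation": [0.6, 1.7, 0], "twist": [0, 0, -5]}, {"translation": [0.6, 1.7, 0], "twist": [0, 0, -5]}, {"translation": [0.4, 1.1, 0], "twist": [0, 0, -5]}], hand=-0.6)

```text
t: 12.65
position: [655.7, -2.0, 217.6]
ee_rot: [-3.139, 0.0, 1.386]
force: [-0.7, 0.0, 0.3]
finger_gap: 0.803
grip_force: 0.0
```

Run:
```python
from h import *
s=snap('wrist');cv2.imwrite('pics/w4.png',s['pixels'][:,:,::-1]);W=wcloud(s)
o=manip.get_obs();print(o['position'],np.degrees(o['ee_rot']),o['q'])
print(wfit(W,(656,-3),130,24,34));print('grip',wfit(W,(656,-3),40,35,46))
```

```text
[656.03162     -0.91403572 217.53306753] [-1.79877575e+02 -1.72966313e-02  7.91393049e+01] [-4.05452329e-02  8.01702693e-02  1.50222807e+00  6.15779273e-04
  1.56126254e+00  1.49002825e-01]
(array([656.1,  -3.4]), array([190.5, 131.2]), -5.2, 3158, 29.4)
grip (array([655.7,  -2.2]), array([69.4, 12.9]), 83.8, 692, 39.3)
```

Emit:
servo_tool(plan=[{"translation": [0, -0.2, -1], "twist": [0, 0, 3]}, {"translation": [0, 0, -2], "twist": [0, 0, 2.7]}, {"translation": [0, 0, -2.5], "twist": [0, 0, 0]}, {"translation": [0, 0, -2.5], "twist": [0, 0, 0]}, {"translation": [0, 0, -2.5], "twist": [0, 0, 0]}, {"translation": [0, 0, -2.5], "twist": [0, 0, 0]}, {"translation": [0, 0, -2.5], "twist": [0, 0, 0]}, {"translation": [0, 0, -2], "twist": [0, 0, 0]}, {"translation": [0, 0, -1], "twist": [0, 0, 0]}, {"translation": [0, 0, -0.8], "twist": [0, 0, 0]}, {"translation": [0, 0, -0.5], "twist": [0, 0, 0]}, {"translation": [0, 0, 0], "twist": [0, 0, 0]}, {"translation": [0, 0, 0], "twist": [0, 0, 0]}])

```text
t: 14.0
position: [656.2, -5.1, 22.1]
ee_rot: [3.141, -0.0, 1.489]
force: [0.5, 0.4, -1.1]
finger_gap: 0.798
grip_force: 0.0
```

Emit:
servo_tool(plan=[{"translation": [0, 0.2, -0.4], "twist": [0, 0, -0.5]}, {"translation": [0, 0, -0.4], "twist": [0, 0, 0]}, {"translation": [0, 0, 0], "twist": [0, 0, 0]}, {"translation": [0, 0, 0], "twist": [0, 0, 0]}])

```text
t: 14.4
position: [655.8, -3.0, 13.2]
ee_rot: [-3.141, 0.0, 1.48]
force: [-0.9, 0.0, -0.5]
finger_gap: 0.792
grip_force: 0.0
```

Emit:
servo_tool(plan=[{"translation": [0, 0, 0], "twist": [0, 0, 0]}, {"translation": [0, 0, 0], "twist": [0, 0, 0]}, {"translation": [0, 0, 0], "twist": [0, 0, 0]}, {"translation": [0, 0, 0], "twist": [0, 0, 0]}, {"translation": [0, 0, 0], "twist": [0, 0, 0]}, {"translation": [0, 0, 0], "twist": [0, 0, 0]}, {"translation": [0, 0, 0], "twist": [0, 0, 0]}, {"translation": [0, 0, 0], "twist": [0, 0, 0]}, {"translation": [0, 0, 0], "twist": [0, 0, 0]}, {"translation": [0, 0, 0], "twist": [0, 0, 0]}], hand=1)

```text
t: 15.4
position: [656.0, -3.1, 13.5]
ee_rot: [3.141, -0.0, 1.48]
force: [0.6, -0.2, 4.1]
finger_gap: 0.129
grip_force: 59.3
```

Emit:
servo_tool(plan=[{"translation": [0, 0, 0.5], "twist": [0, 0, 0]}, {"translation": [0, 0, 1.5], "twist": [0, 0, 0]}, {"translation": [0, 0, 2.5], "twist": [0, 0, 0]}, {"translation": [0, 0, 3], "twist": [0, 0, 0]}, {"translation": [0, 0, 3], "twist": [0, 0, 0]}, {"translation": [0, 0, 2.5], "twist": [0, 0, 0]}, {"translation": [-0.4, -1, 1], "twist": [0, 0, 0.4]}, {"translation": [-0.9, -2.5, 0], "twist": [0, 0, 0.4]}, {"translation": [-1.1, -3, 0], "twist": [0, 0, 0.4]}, {"translation": [-1.1, -3, 0], "twist": [0, 0, 0.4]}, {"translation": [-1.1, -3, 0], "twist": [0, 0, 0.4]}, {"translation": [-1.1, -3, 0], "twist": [0, 0, 0.4]}, {"translation": [-1.1, -3, 0], "twist": [0, 0, 0.4]}, {"translation": [-1.1, -3, 0], "twist": [0, 0, 0.4]}, {"translation": [-1.1, -3, 0], "twist": [0, 0, 0.3]}, {"translation": [-1.1, -3, 0], "twist": [0, 0, 0.2]}, {"translation": [-0.8, -2.5, 0], "twist": [0, 0, 0.1]}, {"translation": [-0.5, -1.5, 0], "twist": [0, 0, 0]}, {"translation": [-0.1, -0.1, 0], "twist": [0, 0, 0]}, {"translation": [0, 0, 0], "twist": [0, 0, 0]}])

```text
t: 17.4
position: [540.6, -318.9, 153.0]
ee_rot: [-3.141, -0.001, 1.546]
force: [-0.6, -0.1, -3.3]
finger_gap: 0.129
grip_force: 58.6
```

Run:
```python
from h import *
s=snap('wrist');cv2.imwrite('pics/w5.png',s['pixels'][:,:,::-1]);W=wcloud(s)
o=manip.get_obs();print(o['position'],np.degrees(o['ee_rot']),o['grip_force'])
for n in('top','scene'):
    s=snap(n);W=cloud(s);print(n,wfit(W,(541,-329),142,82,94),'till',wfit(W,(541,-329),130,o['position'][2]+10,o['position'][2]+21))
```

```text
[ 540.87575727 -318.45303276  153.1161589 ] [-1.79985252e+02 -2.82243445e-02  8.86047573e+01] 58.616943061351776
top (array([ 541.2, -328.6]), array([216., 156.]), -1.7, 298, 88.1) till (array([ 540.8, -318. ]), array([190.3, 132.7]), -1.4, 353, 169.4)
scene (array([ 542.3, -326.5]), array([219.9, 157.9]), -1.9, 361, 87.1) till (array([ 541.9, -316.5]), array([193.5, 135.2]), -1.7, 457, 168.4)
```

View pics/w5.png

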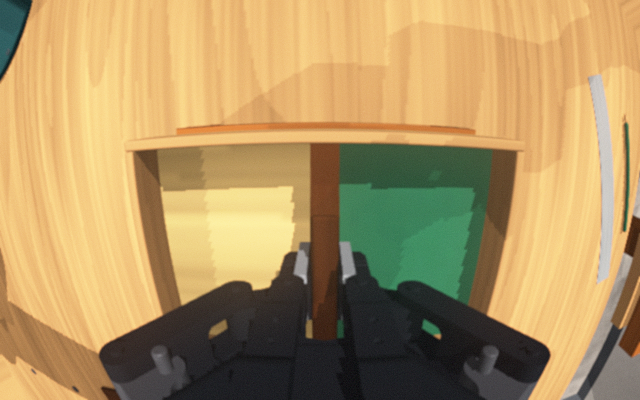

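The till hangs level with the grip centred at (325,230). In both views it is about 10.4 mm short of the box centre in y, with yaw matched.

Emit:
servo_tool(plan=[{"translation": [0.04, -0.5, 0], "twist": [0, 0, 0]}, {"translation": [0, -0.55, 0], "twist": [0, 0, 0]}, {"translation": [0, 0, -1], "twist": [0, 0, 0]}, {"translation": [0, 0, -1.5], "twist": [0, 0, 0]}, {"translation": [0, 0, -1], "twist": [0, 0, 0]}, {"translation": [0, 0, -0.7], "twist": [0, 0, 0]}, {"translation": [0, 0, 0], "twist": [0, 0, 0]}, {"translation": [0, 0, 0], "twist": [0, 0, 0]}])

```text
t: 18.35
position: [541.3, -329.6, 111.4]
ee_rot: [-3.142, -0.0, 1.546]
force: [-0.5, 0.5, -1.9]
finger_gap: 0.126
grip_force: 58.6
```

Run:
```python
from h import *
o=manip.get_obs();print(o['position'],np.degrees(o['ee_rot']),o['force'])
z=o['position'][2]
for n in('top','scene'):
    s=snap(n);W=cloud(s);print(n,wfit(W,(541,-329),142,83,93),'till',wfit(W,(541,-329),125,z+11,z+21))
```

```text
[ 541.298356   -329.59183493  111.35756934] [-1.79997777e+02 -1.39013790e-03  8.85941092e+01] [-0.51943614  0.50582112 -1.87162949]
top (array([ 541.6, -329.2]), array([215.2, 156.8]), -1.7, 338, 88.2) till (array([ 541.9, -329.9]), array([189.4, 131.5]), -1.1, 292, 128.0)
scene (array([ 542.2, -326.1]), array([220.9, 156.3]), -2.0, 297, 87.2) till (array([ 542.4, -328. ]), array([194.2, 133.8]), -1.3, 406, 126.9)
```

Emit:
servo_tool(plan=[{"translation": [-0.02, 0.1, -0.5], "twist": [0, 0, -0.3]}, {"translation": [0, 0, -0.7], "twist": [0, 0, 0]}, {"translation": [0, 0, -0.7], "twist": [0, 0, 0]}, {"translation": [0, 0, -0.7], "twist": [0, 0, 0]}, {"translation": [0, 0, -0.7], "twist": [0, 0, 0]}, {"translation": [0, 0, -0.6], "twist": [0, 0, 0]}, {"translation": [0, 0, -0.5], "twist": [0, 0, 0]}, {"translation": [0, 0, -0.3], "twist": [0, 0, 0]}, {"translation": [0, 0, -0.2], "twist": [0, 0, 0]}, {"translation": [0, 0, -0.2], "twist": [0, 0, 0]}, {"translation": [0, 0, 0], "twist": [0, 0, 0]}, {"translation": [0, 0, 0], "twist": [0, 0, 0]}])

```text
t: 19.65
position: [541.1, -328.6, 60.5]
ee_rot: [3.141, 0.0, 1.541]
force: [-0.2, -0.6, -3.2]
finger_gap: 0.125
grip_force: 58.6
```

Emit:
servo_tool(plan=[{"translation": [0, 0, -0.2], "twist": [0, 0, 0]}, {"translation": [0, 0, -0.1], "twist": [0, 0, 0]}, {"translation": [0, 0, -0.1], "twist": [0, 0, 0]}, {"translation": [0, 0, -0.05], "twist": [0, 0, 0]}, {"translation": [0, 0, 0], "twist": [0, 0, 0]}, {"translation": [0, 0, 0], "twist": [0, 0, 0]}])

```text
t: 20.25
position: [541.1, -328.6, 55.8]
ee_rot: [3.142, 0.0, 1.541]
force: [-0.2, -0.0, -2.9]
finger_gap: 0.134
grip_force: 58.6
```

Emit:
servo_tool(plan=[{"translation": [0, 0, -0.07], "twist": [0, 0, 0]}, {"translation": [0, 0, 0], "twist": [0, 0, 0]}, {"translation": [0, 0, 0], "twist": [0, 0, 0]}, {"translation": [0, 0, 0], "twist": [0, 0, 0]}])

```text
t: 20.65
position: [541.1, -328.6, 55.5]
ee_rot: [3.141, 0.0, 1.541]
force: [-3.7, 2.4, 4.3]
finger_gap: 0.125
grip_force: 59.6
```

Emit:
servo_tool(plan=[{"translation": [0, 0, 0], "twist": [0, 0, 0]}, {"translation": [0, 0, 0], "twist": [0, 0, 0]}, {"translation": [0, 0, 0], "twist": [0, 0, 0]}, {"translation": [0, 0, 0], "twist": [0, 0, 0]}, {"translation": [0, 0, 0.5], "twist": [0, 0, 0]}, {"translation": [0, 0, 1], "twist": [0, 0, 0]}, {"translation": [0, 0, 2], "twist": [0, 0, 0]}, {"translation": [0, 0, 3], "twist": [0, 0, 0]}, {"translation": [0, 0, 3], "twist": [0, 0, 0]}, {"translation": [0, 0, 3], "twist": [0, 0, 0]}, {"translation": [0, 0, 2], "twist": [0, 0, 0]}, {"translation": [0, 0, 1], "twist": [0, 0, 0]}, {"translation": [0, 0, 0], "twist": [0, 0, 0]}], hand=0.2)

```text
t: 21.95
position: [541.4, -328.8, 211.8]
ee_rot: [3.14, 0.001, 1.541]
force: [-0.1, -0.2, -1.1]
finger_gap: 0.399
grip_force: 0.0
```

Run:
```python
from h import *
s=snap('wrist');cv2.imwrite('pics/w6.png',s['pixels'][:,:,::-1])
for n in('top','scene'):
    s=snap(n);W=cloud(s);print(n,wfit(W,(541,-329),142,83,93),'till',wfit(W,(541,-329),115,64,77))
```

```text
top (array([ 541.3, -328.3]), array([215.6, 156. ]), -1.2, 474, 88.0) till (array([ 544.1, -325.9]), array([195.2, 150.1]), -1.7, 378, 71.8)
scene (array([ 541.4, -326.2]), array([221.5, 160.3]), -1.8, 501, 87.2) till (array([ 544.2, -323.8]), array([215.2, 153.2]), -1.7, 610, 70.7)
```

View pics/w6.png

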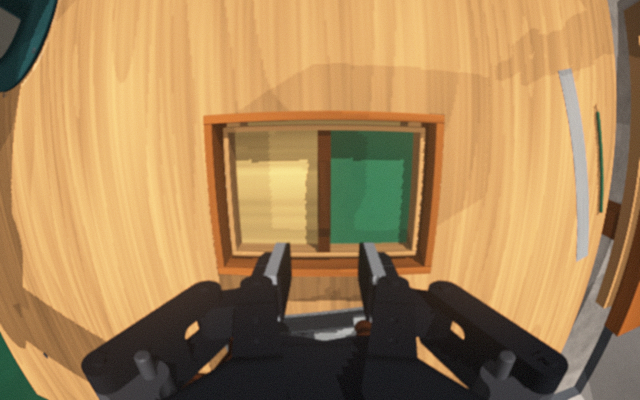

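The till sits in the box with its walls parallel and its rim at 72 mm, all round as it should be, felt at (375,190) towards +x. Next is the guide.

Emit:
servo_tool(plan=[{"translation": [-0.3, 0.9, 0], "twist": [0, 0, 3.2]}, {"translation": [-0.6, 1.8, 0], "twist": [0, 0, 4.5]}, {"translation": [-0.6, 1.8, 0], "twist": [0, 0, 4.5]}, {"translation": [-0.6, 1.8, 0], "twist": [0, 0, 4.5]}, {"translation": [-0.6, 1.8, 0], "twist": [0, 0, 4.5]}, {"translation": [-0.6, 1.8, 0], "twist": [0, 0, 4.5]}, {"translation": [-0.6, 1.8, 0], "twist": [0, 0, 4.5]}, {"translation": [-0.6, 1.8, 0], "twist": [0, 0, 4.5]}, {"translation": [-0.6, 1.8, 0], "twist": [0, 0, 4.5]}, {"translation": [-0.6, 1.8, 0], "twist": [0, 0, 4.5]}, {"translation": [-0.6, 1.8, 0], "twist": [0, 0, 4.5]}, {"translation": [-0.6, 1.8, 0], "twist": [0, 0, 4.5]}, {"translation": [-0.6, 1.8, 0], "twist": [0, 0, 4.5]}, {"translation": [-0.6, 1.8, 0], "twist": [0, 0, 4.5]}, {"translation": [-0.7, 1.8, 0], "twist": [0, 0, 4.5]}, {"translation": [-0.7, 1.8, 0], "twist": [0, 0, 4.5]}, {"translation": [-0.7, 1.8, 0], "twist": [0, 0, 4.5]}, {"translation": [-0.7, 1.8, 0], "twist": [0, 0, 4.5]}, {"translation": [-0.7, 1.8, 0], "twist": [0, 0, 2]}, {"translation": [0, 0, 0], "twist": [0, 0, 0]}], hand=-0.6)

```text
t: 24.1
position: [424.3, 5.7, 209.1]
ee_rot: [3.141, -0.001, 2.97]
force: [-0.8, -1.0, -0.1]
finger_gap: 0.798
grip_force: 0.0
```

Run:
```python
from h import *
s=snap('wrist');W=wcloud(s)
o=manip.get_obs();print(o['position'],np.degrees(o['ee_rot']))
print(wfit(W,(429,3),48,13,25),wfit(W,(429,3),48,23,35),wfit(W,(429,3),48,16.5,22))
p=s['pixels'];v,u=np.where(np.hypot(W[...,0]-429,W[...,1]-3)<50);a,b,c,d=u.min(),u.max(),v.min(),v.max();print(a,b,c,d)
cv2.imwrite('pics/w7.png',cv2.resize(p[c:d,a:b],None,fx=5,fy=5,interpolation=cv2.INTER_CUBIC)[:600,:800,::-1])
# grey jaw pixels only
q=p.astype(int);col=(abs(q[...,0]-q[...,2])<40)&(q[...,0]>60);print('jaws',wfit(W,(429,3),45,13,25,col=col))
```

```text
[424.66846319   4.92698143 209.22939891] [-1.79989928e+02 -5.71783770e-02  1.70055087e+02]
(array([428.7,   3.3]), array([67.8, 39.4]), -9.3, 1517, 19.4) (array([424.4,   3.9]), array([15.2, 13.8]), 79.9, 184, 27.2) (array([429.7,   3.1]), array([62.7, 39.4]), -9.3, 1317, 19.5)
125 486 141 399
jaws (array([423.4,   4.2]), array([57. , 39.3]), -9.4, 1323, 19.5)
```

View pics/w7.png

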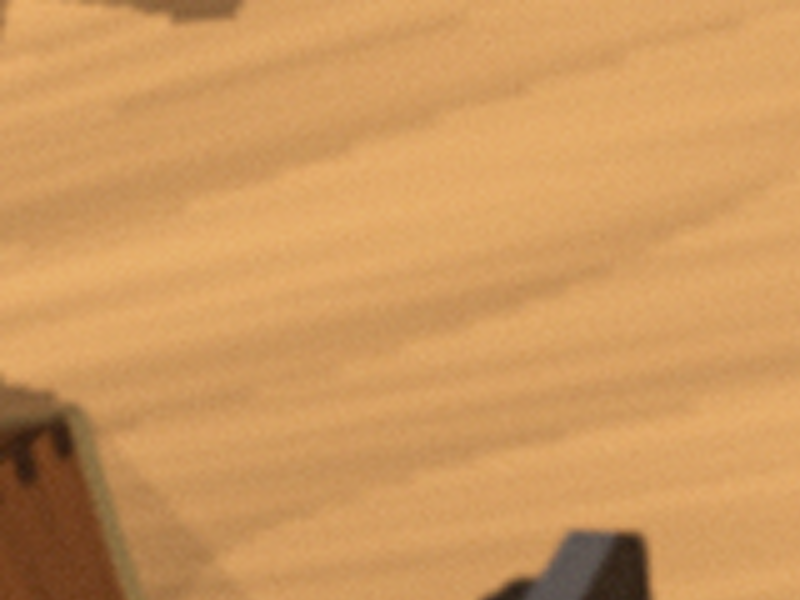

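The crop missed the guide and shows only bench and a box corner, because the gripper's pixels widened the window. The fits are consistent, though: jaws at (423.5,4), yaw −9.4°, top 19.5, roller on top at 27–29.

Emit:
servo_tool(plan=[{"translation": [-0.1, -0.1, -1], "twist": [0, 0, 0.5]}, {"translation": [0, 0, -2], "twist": [0, 0, 0]}, {"translation": [0, 0, -2.5], "twist": [0, 0, 0]}, {"translation": [0, 0, -2.5], "twist": [0, 0, 0]}, {"translation": [0, 0, -2.5], "twist": [0, 0, 0]}, {"translation": [0, 0, -2.5], "twist": [0, 0, 0]}, {"translation": [0, 0, -2.5], "twist": [0, 0, 0]}, {"translation": [0, 0, -2], "twist": [0, 0, 0]}, {"translation": [0, 0, -1.2], "twist": [0, 0, 0]}, {"translation": [0, 0, -0.7], "twist": [0, 0, 0]}, {"translation": [0, 0, -0.3], "twist": [0, 0, 0]}, {"translation": [0, 0, 0], "twist": [0, 0, 0]}, {"translation": [0, 0, 0], "twist": [0, 0, 0]}])

```text
t: 25.45
position: [424.5, 3.3, 13.8]
ee_rot: [3.142, 0.001, 2.976]
force: [0.9, 0.4, 0.2]
finger_gap: 0.797
grip_force: 0.0
```

Emit:
servo_tool(plan=[{"translation": [-0.1, 0.05, -0.6], "twist": [0, 0, 0]}, {"translation": [0, 0, -0.5], "twist": [0, 0, 0]}, {"translation": [0, 0, 0], "twist": [0, 0, 0]}, {"translation": [0, 0, 0], "twist": [0, 0, 0]}])

```text
t: 25.85
position: [422.9, 3.9, 2.0]
ee_rot: [-3.142, -0.0, 2.976]
force: [0.3, -0.4, 0.2]
finger_gap: 0.798
grip_force: 0.0
```

Emit:
servo_tool(plan=[{"translation": [0, 0, 0], "twist": [0, 0, 0]}, {"translation": [0, 0, 0], "twist": [0, 0, 0]}, {"translation": [0, 0, 0], "twist": [0, 0, 0]}, {"translation": [0, 0, 0], "twist": [0, 0, 0]}, {"translation": [0, 0, 0], "twist": [0, 0, 0]}, {"translation": [0, 0, 0], "twist": [0, 0, 0]}, {"translation": [0, 0, 0], "twist": [0, 0, 0]}, {"translation": [0, 0, 0], "twist": [0, 0, 0]}], hand=1)

```text
t: 26.65
position: [423.3, 3.9, 2.6]
ee_rot: [3.142, 0.001, 2.976]
force: [-2.2, -0.5, 5.6]
finger_gap: 0.45
grip_force: 60.8
```

Emit:
servo_tool(plan=[{"translation": [0, 0, 0.5], "twist": [0, 0, 0]}, {"translation": [0, 0, 1.5], "twist": [0, 0, 0]}, {"translation": [0, 0, 2.5], "twist": [0, 0, 0]}, {"translation": [0, 0, 3], "twist": [0, 0, 0]}, {"translation": [0, 0, 3], "twist": [0, 0, 0]}, {"translation": [0, 0, 2.5], "twist": [0, 0, 0]}, {"translation": [0.4, -1, 1.5], "twist": [0, 0, 0.7]}, {"translation": [1.2, -2.5, 0], "twist": [0, 0, 0.7]}, {"translation": [1.5, -3.1, 0], "twist": [0, 0, 0.7]}, {"translation": [1.5, -3.1, 0], "twist": [0, 0, 0.7]}, {"translation": [1.5, -3.1, 0], "twist": [0, 0, 0.7]}, {"translation": [1.5, -3.1, 0], "twist": [0, 0, 0.7]}, {"translation": [1.5, -3.1, 0], "twist": [0, 0, 0.7]}, {"translation": [1.5, -3.1, 0], "twist": [0, 0, 0.7]}, {"translation": [1.5, -3.1, 0], "twist": [0, 0, 0.7]}, {"translation": [1.5, -3.1, 0], "twist": [0, 0, 0.7]}, {"translation": [1.2, -2.5, 0], "twist": [0, 0, 0.7]}, {"translation": [0.74, -1.6, 0], "twist": [0, 0, 0.4]}, {"translation": [0, 0, 0], "twist": [0, 0, 0]}, {"translation": [0, 0, 0], "twist": [0, 0, 0]}])

```text
t: 28.65
position: [578.2, -319.9, 146.8]
ee_rot: [3.141, -0.001, 3.116]
force: [0.1, 0.7, -2.1]
finger_gap: 0.45
grip_force: 60.6
```

Emit:
servo_tool(plan=[{"translation": [0.3, -0.5, 0], "twist": [0, 0, 0]}, {"translation": [0.25, -0.5, -0.5], "twist": [0, 0, 0]}, {"translation": [0, 0, -1.5], "twist": [0, 0, 0]}, {"translation": [0, 0, -1.5], "twist": [0, 0, 0]}, {"translation": [0, 0, -1.5], "twist": [0, 0, 0]}, {"translation": [0, 0, -1.5], "twist": [0, 0, 0]}, {"translation": [0, 0, -1], "twist": [0, 0, 0]}, {"translation": [0, 0, -0.6], "twist": [0, 0, 0]}, {"translation": [0, 0, -0.4], "twist": [0, 0, 0]}, {"translation": [0, 0, -0.3], "twist": [0, 0, 0]}, {"translation": [0, 0, -0.2], "twist": [0, 0, 0]}, {"translation": [0, 0, 0], "twist": [0, 0, 0]}, {"translation": [0, 0, 0], "twist": [0, 0, 0]}])

```text
t: 29.95
position: [584.1, -330.2, 57.5]
ee_rot: [-3.141, 0.0, 3.117]
force: [0.5, -0.4, -1.6]
finger_gap: 0.448
grip_force: 60.6
```

Emit:
servo_tool(plan=[{"translation": [0, 0, -0.3], "twist": [0, 0, 0]}, {"translation": [0, 0, -0.2], "twist": [0, 0, 0]}, {"translation": [0, 0, -0.1], "twist": [0, 0, 0]}, {"translation": [0, 0, 0], "twist": [0, 0, 0]}, {"translation": [0, 0, 0], "twist": [0, 0, 0]}])

```text
t: 30.45
position: [584.0, -330.1, 51.1]
ee_rot: [3.142, 0.0, 3.117]
force: [0.0, 0.0, -2.0]
finger_gap: 0.448
grip_force: 60.6
```

Emit:
servo_tool(plan=[{"translation": [0, 0, -0.08], "twist": [0, 0, 0]}, {"translation": [0, 0, 0], "twist": [0, 0, 0]}, {"translation": [0, 0, 0], "twist": [0, 0, 0]}])

```text
t: 30.75
position: [584.1, -330.2, 50.7]
ee_rot: [-3.141, 0.0, 3.117]
force: [-1.8, 0.5, 3.5]
finger_gap: 0.448
grip_force: 61.0
```

Emit:
servo_tool(plan=[{"translation": [0, 0, 0], "twist": [0, 0, 0]}, {"translation": [0, 0, 0], "twist": [0, 0, 0]}, {"translation": [0, 0, 0], "twist": [0, 0, 0]}, {"translation": [0, 0, 0], "twist": [0, 0, 0]}, {"translation": [0, 0, 0.5], "twist": [0, 0, 0]}, {"translation": [0, 0, 1], "twist": [0, 0, 0]}, {"translation": [0, 0, 2], "twist": [0, 0, 0]}, {"translation": [0, 0, 3], "twist": [0, 0, 0]}, {"translation": [0, 0, 3], "twist": [0, 0, 0]}, {"translation": [0, 0, 3], "twist": [0, 0, 0]}, {"translation": [0, 0, 2], "twist": [0, 0, 0]}, {"translation": [0, 0, 1], "twist": [0, 0, 0]}, {"translation": [0, 0, 0], "twist": [0, 0, 0]}], hand=-0.2)

```text
t: 32.05
position: [584.3, -330.3, 207.1]
ee_rot: [-3.14, 0.002, 3.117]
force: [0.1, 0.5, 0.2]
finger_gap: 0.598
grip_force: 0.0
```

Run:
```python
from h import *
s=snap('wrist');cv2.imwrite('pics/w8.png',s['pixels'][:,:,::-1]);W=wcloud(s)
print(manip.get_obs()['position'],'guide',wfit(W,(588,-330),40,60,71),'dresser',wfit(W,(425,140),50,17,32))
```

```text
[ 583.96211555 -330.12025185  205.41383318] guide (array([ 589.9, -329.6]), array([68.4, 39.7]), -2.1, 2099, 67.3) dresser (array([424.9, 137.7]), array([60.3, 35.3]), 15.0, 504, 24.0)
```

View pics/w8.png

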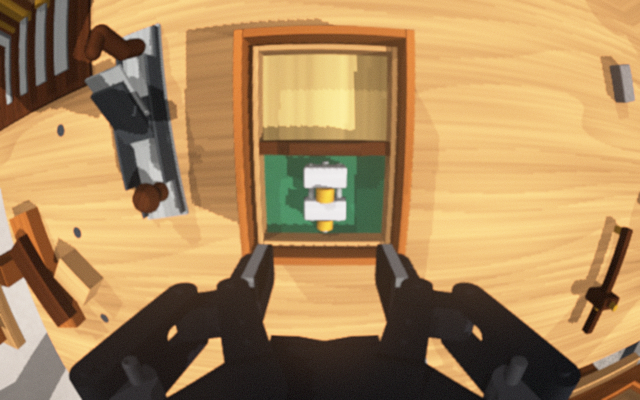

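The guide lies on the felt at (325,195) with room all round. Next is the dresser.

Emit:
servo_tool(plan=[{"translation": [-0.4, 1.2, 0], "twist": [0, 0, 0.7]}, {"translation": [-0.8, 2.4, 0], "twist": [0, 0, 0.9]}, {"translation": [-0.9, 2.6, 0], "twist": [0, 0, 0.9]}, {"translation": [-0.9, 2.6, 0], "twist": [0, 0, 0.9]}, {"translation": [-0.9, 2.6, 0], "twist": [0, 0, 0.9]}, {"translation": [-0.9, 2.6, 0], "twist": [0, 0, 0.9]}, {"translation": [-0.9, 2.6, 0], "twist": [0, 0, 0.9]}, {"translation": [-0.9, 2.6, 0], "twist": [0, 0, 0.9]}, {"translation": [-0.9, 2.6, 0], "twist": [0, 0, 0.9]}, {"translation": [-0.9, 2.6, 0], "twist": [0, 0, 0.9]}, {"translation": [-0.9, 2.6, 0], "twist": [0, 0, 0.9]}, {"translation": [-0.9, 2.6, 0], "twist": [0, 0, 0.9]}, {"translation": [-0.9, 2.6, 0], "twist": [0, 0, 0.9]}, {"translation": [-0.9, 2.6, 0], "twist": [0, 0, 0.9]}, {"translation": [-0.9, 2.6, 0], "twist": [0, 0, 0.9]}, {"translation": [-0.9, 2.6, 0], "twist": [0, 0, 0.9]}, {"translation": [-0.9, 2.6, 0], "twist": [0, 0, 0.9]}, {"translation": [-0.9, 2.6, 0], "twist": [0, 0, 0.9]}, {"translation": [-0.6, 1.7, 0], "twist": [0, 0, 0.3]}, {"translation": [0, 0, 0], "twist": [0, 0, 0]}], hand=-0.6)

```text
t: 34.1
position: [420.4, 140.5, 204.0]
ee_rot: [3.141, -0.002, -2.878]
force: [-0.3, -1.1, -0.0]
finger_gap: 0.802
grip_force: 0.0
```

Run:
```python
from h import *
s=snap('wrist');W=wcloud(s);o=manip.get_obs()
print(o['position'],np.degrees(o['ee_rot']),'dresser',wfit(W,(425,140),45,19,30),'lid',wfit(W,(534,349),150,13,24),'bar',wfit(W,(534,349),60,38,52))
```

```text
[420.96476112 139.59890566 204.1900946 ] [-1.79999195e+02 -7.69829527e-02 -1.64968315e+02] dresser (array([424.2, 140.2]), array([59.4, 35.3]), 14.2, 1776, 24.5) lid (array([530.1, 347. ]), array([212.6, 156.6]), -7.2, 5972, 17.6) bar (array([493.7, 349.7]), array([22.9, 17.6]), -10.0, 204, 44.7)
```

Emit:
servo_tool(plan=[{"translation": [0.3, 0, -1], "twist": [0, 0, -0.8]}, {"translation": [0, 0, -2], "twist": [0, 0, 0]}, {"translation": [0, 0, -2.5], "twist": [0, 0, 0]}, {"translation": [0, 0, -2.5], "twist": [0, 0, 0]}, {"translation": [0, 0, -2.5], "twist": [0, 0, 0]}, {"translation": [0, 0, -2.5], "twist": [0, 0, 0]}, {"translation": [0, 0, -2.5], "twist": [0, 0, 0]}, {"translation": [0, 0, -1.7], "twist": [0, 0, 0]}, {"translation": [0, 0, -1], "twist": [0, 0, 0]}, {"translation": [0, 0, -0.7], "twist": [0, 0, 0]}, {"translation": [0, 0, -0.3], "twist": [0, 0, 0]}, {"translation": [0, 0, 0], "twist": [0, 0, 0]}, {"translation": [0, 0, 0], "twist": [0, 0, 0]}])

```text
t: 35.45
position: [425.3, 138.9, 13.9]
ee_rot: [3.142, 0.001, -2.896]
force: [0.8, -0.6, 0.8]
finger_gap: 0.8
grip_force: 0.0
```

Emit:
servo_tool(plan=[{"translation": [-0.1, 0.1, -0.5], "twist": [0, 0, 0]}, {"translation": [0, 0, -0.5], "twist": [0, 0, 0]}, {"translation": [0, 0, 0], "twist": [0, 0, 0]}, {"translation": [0, 0, 0], "twist": [0, 0, 0]}])

```text
t: 35.85
position: [423.8, 139.9, 3.2]
ee_rot: [-3.142, -0.0, -2.896]
force: [-0.9, -0.3, 0.0]
finger_gap: 0.796
grip_force: 0.0
```

Emit:
servo_tool(plan=[{"translation": [0, 0, 0], "twist": [0, 0, 0]}, {"translation": [0, 0, 0], "twist": [0, 0, 0]}, {"translation": [0, 0, 0], "twist": [0, 0, 0]}, {"translation": [0, 0, 0], "twist": [0, 0, 0]}, {"translation": [0, 0, 0], "twist": [0, 0, 0]}, {"translation": [0, 0, 0], "twist": [0, 0, 0]}, {"translation": [0, 0, 0], "twist": [0, 0, 0]}, {"translation": [0, 0, 0], "twist": [0, 0, 0]}], hand=1)

```text
t: 36.65
position: [424.2, 140.0, 3.7]
ee_rot: [3.142, 0.001, -2.896]
force: [-1.1, 0.4, 4.8]
finger_gap: 0.397
grip_force: 60.5
```

Emit:
servo_tool(plan=[{"translation": [0, 0, 0.5], "twist": [0, 0, 0]}, {"translation": [0, 0, 1.5], "twist": [0, 0, 0]}, {"translation": [0, 0, 2.5], "twist": [0, 0, 0]}, {"translation": [0, 0, 3], "twist": [0, 0, 0]}, {"translation": [0, 0, 3], "twist": [0, 0, 0]}, {"translation": [0, 0, 2.5], "twist": [0, 0, 0]}, {"translation": [0.2, -1.5, 1.5], "twist": [0, 0, -0.5]}, {"translation": [0.5, -3, 0], "twist": [0, 0, -1.4]}, {"translation": [0.6, -4, 0], "twist": [0, 0, -1.4]}, {"translation": [0.6, -4, 0], "twist": [0, 0, -1.4]}, {"translation": [0.6, -4, 0], "twist": [0, 0, -1.4]}, {"translation": [0.6, -4, 0], "twist": [0, 0, -1.4]}, {"translation": [0.6, -4, 0], "twist": [0, 0, -1.4]}, {"translation": [0.6, -4, 0], "twist": [0, 0, -1.4]}, {"translation": [0.6, -4, 0], "twist": [0, 0, -1.4]}, {"translation": [0.6, -4, 0], "twist": [0, 0, -1.4]}, {"translation": [0.6, -4, 0], "twist": [0, 0, -1.4]}, {"translation": [0.5, -3.5, 0], "twist": [0, 0, -1]}, {"translation": [0.3, -2, 0], "twist": [0, 0, 0]}, {"translation": [0, 0, 0], "twist": [0, 0, 0]}])

```text
t: 38.65
position: [492.8, -321.9, 147.8]
ee_rot: [3.141, -0.001, 3.115]
force: [-0.0, 0.2, -1.4]
finger_gap: 0.393
grip_force: 59.9
```

Emit:
servo_tool(plan=[{"translation": [0, -0.4, 0], "twist": [0, 0, 0]}, {"translation": [0.05, -0.2, -0.5], "twist": [0, 0, 0]}, {"translation": [0, 0, -1.5], "twist": [0, 0, 0]}, {"translation": [0, 0, -1.5], "twist": [0, 0, 0]}, {"translation": [0, 0, -1.5], "twist": [0, 0, 0]}, {"translation": [0, 0, -1.5], "twist": [0, 0, 0]}, {"translation": [0, 0, -1], "twist": [0, 0, 0]}, {"translation": [0, 0, -0.6], "twist": [0, 0, 0]}, {"translation": [0, 0, -0.4], "twist": [0, 0, 0]}, {"translation": [0, 0, -0.3], "twist": [0, 0, 0]}, {"translation": [0, 0, -0.3], "twist": [0, 0, 0]}, {"translation": [0, 0, 0], "twist": [0, 0, 0]}, {"translation": [0, 0, 0], "twist": [0, 0, 0]}])

```text
t: 39.95
position: [493.6, -326.2, 57.6]
ee_rot: [-3.141, 0.0, 3.117]
force: [0.2, 0.6, -1.4]
finger_gap: 0.397
grip_force: 59.9
```

Emit:
servo_tool(plan=[{"translation": [0, -0.1, -0.3], "twist": [0, 0, 0]}, {"translation": [0, 0, -0.2], "twist": [0, 0, 0]}, {"translation": [0, 0, -0.1], "twist": [0, 0, 0]}, {"translation": [0, 0, -0.05], "twist": [0, 0, 0]}, {"translation": [0, 0, 0], "twist": [0, 0, 0]}, {"translation": [0, 0, 0], "twist": [0, 0, 0]}])

```text
t: 40.55
position: [493.5, -327.1, 50.8]
ee_rot: [-3.141, 0.0, 3.117]
force: [-0.3, 0.4, -0.9]
finger_gap: 0.396
grip_force: 60.0
```

Emit:
servo_tool(plan=[{"translation": [0, 0, -0.06], "twist": [0, 0, 0]}, {"translation": [0, 0, 0], "twist": [0, 0, 0]}, {"translation": [0, 0, 0], "twist": [0, 0, 0]}])

```text
t: 40.85
position: [493.5, -327.2, 50.7]
ee_rot: [-3.141, 0.0, 3.117]
force: [-2.8, 1.6, 5.5]
finger_gap: 0.398
grip_force: 60.6
```

Contact. I'll open to about 50 mm and lift out.

Emit:
servo_tool(plan=[{"translation": [0, 0, 0], "twist": [0, 0, 0]}, {"translation": [0, 0, 0], "twist": [0, 0, 0]}, {"translation": [0, 0, 0], "twist": [0, 0, 0]}, {"translation": [0, 0, 0], "twist": [0, 0, 0]}, {"translation": [0, 0, 0.5], "twist": [0, 0, 0]}, {"translation": [0, 0, 1], "twist": [0, 0, 0]}, {"translation": [0, 0, 2], "twist": [0, 0, 0]}, {"translation": [0, 0, 3], "twist": [0, 0, 0]}, {"translation": [0, 0, 3], "twist": [0, 0, 0]}, {"translation": [0, 0, 3], "twist": [0, 0, 0]}, {"translation": [0, 0, 2], "twist": [0, 0, 0]}, {"translation": [0, 0, 1], "twist": [0, 0, 0]}, {"translation": [0, 0, 0], "twist": [0, 0, 0]}], hand=-0.2)

```text
t: 42.15
position: [493.8, -327.3, 206.9]
ee_rot: [-3.14, 0.002, 3.117]
force: [-0.4, 0.2, -0.2]
finger_gap: 0.599
grip_force: 0.0
```

Run:
```python
from h import *
s=snap('wrist');cv2.imwrite('pics/w9.png',s['pixels'][:,:,::-1]);W=wcloud(s)
print(manip.get_obs()['position'],'dresser',wfit(W,(493,-327),45,66,76))
for n in('top','scene'):
    s=snap(n);W=cloud(s);print(n,'box',wfit(W,(541,-329),142,82,94),'lid',wfit(W,(534,349),150,13,24),'bar',wfit(W,(534,349),60,38,52))
```

```text
[ 493.43961285 -327.1101641   205.25307987] dresser (array([ 493.7, -326.6]), array([60.1, 34.7]), -2.3, 2337, 71.4)
top box (array([ 541. , -328.8]), array([216. , 156.6]), -1.6, 625, 87.7) lid (array([533.1, 348.2]), array([216.3, 157.5]), -6.7, 3456, 18.5) bar (array([532.9, 348.2]), array([99.7, 23.8]), -6.6, 272, 45.9)
scene box (array([ 542.3, -326.7]), array([219.1, 158.3]), -1.5, 544, 87.1) lid (array([535.3, 350. ]), array([218. , 155.9]), -6.7, 2529, 18.7) bar (array([536.4, 350.1]), array([100.7,  21.5]), -6.2, 189, 46.1)
```

View pics/w9.png

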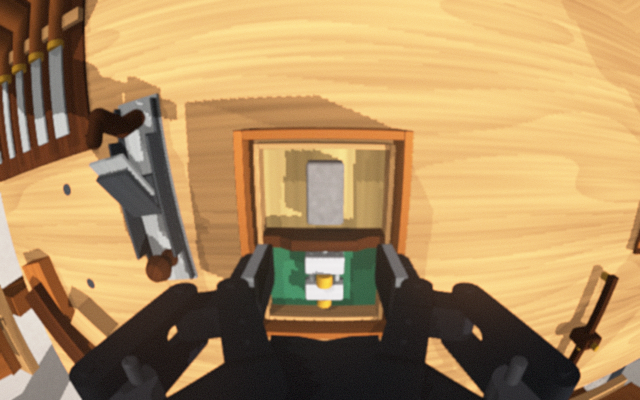

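The dresser is in the bare compartment at (325,190) and the guide is undisturbed on the felt at (325,275). Last is the lid.

Emit:
servo_tool(plan=[{"translation": [0.1, 1.5, 0], "twist": [0, 0, 0]}, {"translation": [0.2, 3, 0], "twist": [0, 0, -0.3]}, {"translation": [0.2, 3.6, 0], "twist": [0, 0, -0.3]}, {"translation": [0.2, 3.8, 0], "twist": [0, 0, -0.3]}, {"translation": [0.2, 3.8, 0], "twist": [0, 0, -0.3]}, {"translation": [0.2, 3.8, 0], "twist": [0, 0, -0.3]}, {"translation": [0.2, 3.8, 0], "twist": [0, 0, -0.3]}, {"translation": [0.2, 3.8, 0], "twist": [0, 0, -0.3]}, {"translation": [0.2, 3.8, 0], "twist": [0, 0, -0.3]}, {"translation": [0.2, 3.8, 0], "twist": [0, 0, -0.3]}, {"translation": [0.2, 3.8, 0], "twist": [0, 0, -0.3]}, {"translation": [0.2, 3.8, 0], "twist": [0, 0, -0.3]}, {"translation": [0.2, 3.8, 0], "twist": [0, 0, -0.3]}, {"translation": [0.2, 3.8, 0], "twist": [0, 0, -0.3]}, {"translation": [0.2, 3.8, 0], "twist": [0, 0, -0.3]}, {"translation": [0.2, 3.8, 0], "twist": [0, 0, -0.3]}, {"translation": [0.2, 3.8, 0], "twist": [0, 0, -0.3]}, {"translation": [0.3, 3.5, 0], "twist": [0, 0, -0.3]}, {"translation": [0.3, 2.5, 0], "twist": [0, 0, -0.2]}, {"translation": [0.2, 1.5, 0], "twist": [0, 0, 0]}], hand=-0.4)

```text
t: 44.3
position: [533.5, 362.9, 204.0]
ee_rot: [-3.141, -0.001, 3.026]
force: [0.3, 0.3, -0.6]
finger_gap: 0.698
grip_force: 0.0
```

Run:
```python
from h import *
s=snap('wrist');W=wcloud(s);o=manip.get_obs()
print(o['position'],np.degrees(o['ee_rot']),'lid',wfit(W,(534,349),150,13,24),'bar',wfit(W,(534,349),60,38,52))
```

```text
[533.69741565 363.79421481 204.01165316] [-1.79977762e+02 -8.02475923e-02  1.73394678e+02] lid (array([531.9, 348.3]), array([215. , 157.2]), -6.7, 23480, 17.7) bar (array([533.2, 348.2]), array([98.8, 21.8]), -6.7, 2059, 45.3)
```

Emit:
servo_tool(plan=[{"translation": [0, -0.8, 0], "twist": [0, 0, 0]}, {"translation": [-0.04, -0.75, -1], "twist": [0, 0, -0.1]}, {"translation": [0, 0, -2], "twist": [0, 0, 0]}, {"translation": [0, 0, -2.5], "twist": [0, 0, 0]}, {"translation": [0, 0, -2.5], "twist": [0, 0, 0]}, {"translation": [0, 0, -2.5], "twist": [0, 0, 0]}, {"translation": [0, 0, -2.5], "twist": [0, 0, 0]}, {"translation": [0, 0, -1.7], "twist": [0, 0, 0]}, {"translation": [0, 0, -1], "twist": [0, 0, 0]}, {"translation": [0, 0, -0.7], "twist": [0, 0, 0]}, {"translation": [0, 0, -0.5], "twist": [0, 0, 0]}, {"translation": [0, 0, 0], "twist": [0, 0, 0]}, {"translation": [0, 0, 0], "twist": [0, 0, 0]}])

```text
t: 45.65
position: [534.3, 345.6, 36.9]
ee_rot: [3.141, 0.001, 3.023]
force: [-0.5, 0.5, -0.2]
finger_gap: 0.702
grip_force: 0.0
```

Emit:
servo_tool(plan=[{"translation": [-0.1, 0.25, -0.5], "twist": [0, 0, 0]}, {"translation": [0, 0, -0.4], "twist": [0, 0, 0]}, {"translation": [0, 0, -0.4], "twist": [0, 0, 0]}, {"translation": [0, 0, 0], "twist": [0, 0, 0]}, {"translation": [0, 0, 0], "twist": [0, 0, 0]}])

```text
t: 46.15
position: [533.0, 347.9, 23.1]
ee_rot: [-3.141, -0.0, 3.023]
force: [-0.5, -0.2, 0.1]
finger_gap: 0.694
grip_force: 0.0
```

Emit:
servo_tool(plan=[{"translation": [0, 0, 0], "twist": [0, 0, 0]}, {"translation": [0, 0, 0], "twist": [0, 0, 0]}, {"translation": [0, 0, 0], "twist": [0, 0, 0]}, {"translation": [0, 0, 0], "twist": [0, 0, 0]}, {"translation": [0, 0, 0], "twist": [0, 0, 0]}, {"translation": [0, 0, 0], "twist": [0, 0, 0]}, {"translation": [0, 0, 0], "twist": [0, 0, 0]}, {"translation": [0, 0, 0], "twist": [0, 0, 0]}, {"translation": [0, 0, 0], "twist": [0, 0, 0]}], hand=1)

```text
t: 47.05
position: [533.3, 348.0, 23.6]
ee_rot: [3.141, 0.001, 3.023]
force: [-0.2, -1.4, 6.3]
finger_gap: 0.244
grip_force: 60.4
```

Emit:
servo_tool(plan=[{"translation": [0, 0, 0.5], "twist": [0, 0, 0]}, {"translation": [0, 0, 1.5], "twist": [0, 0, 0]}, {"translation": [0, 0, 2.5], "twist": [0, 0, 0]}, {"translation": [0, 0, 3], "twist": [0, 0, 0]}, {"translation": [0, 0, 3], "twist": [0, 0, 0]}, {"translation": [0, 0, 2.5], "twist": [0, 0, 0]}, {"translation": [0, -1, 1.5], "twist": [0, 0, 0]}, {"translation": [0, -2, 0.5], "twist": [0, 0, 0.2]}, {"translation": [0, -2.8, 0], "twist": [0, 0, 0.2]}, {"translation": [0, -3, 0], "twist": [0, 0, 0.2]}, {"translation": [0, -3, 0], "twist": [0, 0, 0.2]}, {"translation": [0, -3, 0], "twist": [0, 0, 0.2]}, {"translation": [0, -3, 0], "twist": [0, 0, 0.2]}, {"translation": [0, -3, 0], "twist": [0, 0, 0.2]}, {"translation": [0, -3, 0], "twist": [0, 0, 0.2]}, {"translation": [0, -3, 0], "twist": [0, 0, 0.2]}, {"translation": [0, -3, 0], "twist": [0, 0, 0.2]}, {"translation": [0, -3, 0], "twist": [0, 0, 0.2]}, {"translation": [0, -3, 0], "twist": [0, 0, 0.2]}, {"translation": [0, -3, 0], "twist": [0, 0, 0.2]}])

```text
t: 49.05
position: [532.3, -41.7, 173.2]
ee_rot: [-3.142, -0.0, 3.068]
force: [0.2, -0.6, -2.4]
finger_gap: 0.245
grip_force: 59.4
```

Emit:
servo_tool(plan=[{"translation": [0, -3, 0], "twist": [0, 0, 0.2]}, {"translation": [0, -3, 0], "twist": [0, 0, 0.2]}, {"translation": [0, -3, 0], "twist": [0, 0, 0.3]}, {"translation": [0.1, -3, 0], "twist": [0, 0, 0.3]}, {"translation": [0.1, -3, 0], "twist": [0, 0, 0.3]}, {"translation": [0.1, -3, 0], "twist": [0, 0, 0.3]}, {"translation": [0.1, -2.5, 0], "twist": [0, 0, 0.3]}, {"translation": [0.1, -2, 0], "twist": [0, 0, 0.3]}, {"translation": [0.1, -1, 0], "twist": [0, 0, 0.2]}, {"translation": [0, 0, 0], "twist": [0, 0, 0]}, {"translation": [0, 0, 0], "twist": [0, 0, 0]}])

```text
t: 50.15
position: [538.8, -274.6, 173.1]
ee_rot: [3.141, -0.0, 3.11]
force: [-0.2, 0.5, -2.6]
finger_gap: 0.243
grip_force: 59.4
```

Emit:
servo_tool(plan=[{"translation": [0.1, -1, 0], "twist": [0, 0, 0.1]}, {"translation": [0.1, -1.7, 0], "twist": [0, 0, 0.1]}, {"translation": [0, -1.7, -0.5], "twist": [0, 0, 0.1]}, {"translation": [0, -1, -1], "twist": [0, 0, 0]}, {"translation": [0, 0, -1], "twist": [0, 0, 0]}, {"translation": [0, 0, -0.5], "twist": [0, 0, 0]}, {"translation": [0, 0, 0], "twist": [0, 0, 0]}, {"translation": [0, 0, 0], "twist": [0, 0, 0]}])

```text
t: 50.95
position: [541.2, -328.7, 143.3]
ee_rot: [3.142, 0.0, 3.116]
force: [0.5, 0.2, -2.6]
finger_gap: 0.245
grip_force: 59.4
```

Run:
```python
from h import *
o=manip.get_obs();z=o['position'][2];print(o['position'],np.degrees(o['ee_rot']),o['force'])
for n in('top','scene'):
    s=snap(n);W=cloud(s);print(n,'lid',wfit(W,(541,-329),145,z-10,z))
```

```text
[ 541.15247758 -328.69868     143.28141506] [1.79995784e+02 1.61497592e-03 1.78516402e+02] [ 0.4808578   0.22848467 -2.63712574]
top lid (array([ 540.8, -327.6]), array([216.1, 156.4]), -1.2, 2087, 138.2)
scene lid (array([ 543.3, -325.8]), array([216.6, 158.5]), -1.3, 1614, 138.0)
```

Emit:
servo_tool(plan=[{"translation": [0, -0.09, 0], "twist": [0, 0, -0.3]}, {"translation": [0, 0, -0.8], "twist": [0, 0, 0]}, {"translation": [0, 0, -0.8], "twist": [0, 0, 0]}, {"translation": [0, 0, -0.6], "twist": [0, 0, 0]}, {"translation": [0, 0, -0.4], "twist": [0, 0, 0]}, {"translation": [0, 0, -0.3], "twist": [0, 0, 0]}, {"translation": [0, 0, -0.3], "twist": [0, 0, 0]}, {"translation": [0, 0, -0.3], "twist": [0, 0, 0]}, {"translation": [0, 0, 0], "twist": [0, 0, 0]}, {"translation": [0, 0, 0], "twist": [0, 0, 0]}])

```text
t: 52.05
position: [541.1, -330.0, 108.3]
ee_rot: [-3.141, 0.0, 3.11]
force: [0.5, -0.2, -2.3]
finger_gap: 0.241
grip_force: 59.4
```

Emit:
servo_tool(plan=[{"translation": [0, 0.03, -0.2], "twist": [0, 0, 0]}, {"translation": [0, 0, -0.15], "twist": [0, 0, 0]}, {"translation": [0, 0, -0.1], "twist": [0, 0, 0]}, {"translation": [0, 0, 0], "twist": [0, 0, 0]}, {"translation": [0, 0, 0], "twist": [0, 0, 0]}])

```text
t: 52.55
position: [541.1, -329.7, 103.7]
ee_rot: [-3.142, 0.0, 3.11]
force: [-1.1, -0.6, -2.0]
finger_gap: 0.246
grip_force: 59.4
```

Emit:
servo_tool(plan=[{"translation": [0, 0, -0.06], "twist": [0, 0, 0]}, {"translation": [0, 0, 0], "twist": [0, 0, 0]}, {"translation": [0, 0, 0], "twist": [0, 0, 0]}])

```text
t: 52.85
position: [541.1, -329.7, 103.6]
ee_rot: [-3.141, 0.0, 3.11]
force: [-4.5, 2.7, 5.9]
finger_gap: 0.243
grip_force: 60.2
```

Seated on the rim. I'll release and lift clear.

Emit:
servo_tool(plan=[{"translation": [0, 0, 0], "twist": [0, 0, 0]}, {"translation": [0, 0, 0], "twist": [0, 0, 0]}, {"translation": [0, 0, 0], "twist": [0, 0, 0]}, {"translation": [0, 0, 0], "twist": [0, 0, 0]}, {"translation": [0, 0, 0.5], "twist": [0, 0, 0]}, {"translation": [0, 0, 1], "twist": [0, 0, 0]}, {"translation": [0, 0, 2], "twist": [0, 0, 0]}, {"translation": [0, 0, 3], "twist": [0, 0, 0]}, {"translation": [0, 0, 3], "twist": [0, 0, 0]}, {"translation": [0, 0, 3], "twist": [0, 0, 0]}, {"translation": [0, 0, 2], "twist": [0, 0, 0]}, {"translation": [0, 0, 1], "twist": [0, 0, 0]}, {"translation": [0, 0, 0], "twist": [0, 0, 0]}, {"translation": [0, 0, 0], "twist": [0, 0, 0]}], hand=-0.2)

```text
t: 54.25
position: [540.9, -329.6, 257.2]
ee_rot: [3.141, -0.001, 3.11]
force: [0.4, 0.6, -0.7]
finger_gap: 0.601
grip_force: 0.0
```

Run:
```python
from h import *
s=snap('wrist');cv2.imwrite('pics/w10.png',s['pixels'][:,:,::-1]);W=wcloud(s)
print(manip.get_obs()['position'],'lid',wfit(W,(541,-329),142,92,104))
Q=W.reshape(-1,3)
for n in('top','scene'):
    s=snap(n);Q=cloud(s).reshape(-1,3);m=(abs(Q[:,0]-541)<100)&(abs(Q[:,1]+329)<70)&(Q[:,2]>85)&(Q[:,2]<108)
    A=np.c_[Q[m,:2]-[541,-329],np.ones(m.sum())];c=np.linalg.lstsq(A,Q[m,2],rcond=None)[0];print(n,'slope mrad',c[:2]*1e3,'z',c[2],m.sum())
```

```text
[ 540.78186121 -329.52945031  256.72146405] lid (array([ 540.4, -329.2]), array([215.2, 156.9]), -1.7, 26333, 97.7)
top slope mrad [-1.03301545 -0.48005773] z 98.61783241623135 2150
scene slope mrad [0.70375482 1.5556461 ] z 98.18272732562018 1414
```

View pics/w10.png

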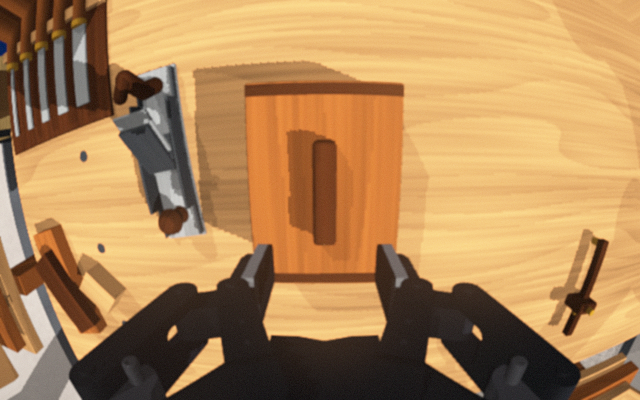

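The lid covers the box, level and square, at (325,180), top at 98 mm. The gripper is clear and empty. I'll hand in.

```bash
python3 -c "
from cell import manip
print(manip.finish_job())"
```

```text
the job is handed in; nothing more can be done
None
```

The sharpening kit is packed in the order asked: stone, till, guide, dresser, then the lid fully down, level and square. The box is where it stood, the plane, mallet and gauge were not touched, and the job was handed in at about 54 s of the 134 s allowed.

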